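Unlock the tube reader and hold its spring slide at the loading mark

ROBOT

A 6-joint arm with a two-finger parallel gripper is mounted at the origin on a cart in front of the work surface, level with it; the furniture and walls round the work are solid. World frame = base frame: x ahead of the robot, y to its left, z up, the work surface at z = 0. Lengths are in m, angles in rad, forces in N, time in s.
With the tool pointing down it reaches from about 0.3 to 0.775 m from the base axis. Payload 14.6 kg.
Tool frame: the origin (TCP) lies on the centre line of the jaws, within the pads' length; the fingertips stand 14 mm ahead of it and the grasp point (between the pads) lies 5 mm behind it (r.tip_reach is the z of the fingertips in the tool frame, in m); z points along the fingers, y is the line along which they close (so a half turn about z gives the same grasp; the last joint's range is limited). The gripper opens to 94 mm and grips with 3 to 60 N. Pads are 16 mm wide; open, the fingers measure 119 mm over their backs; the gripper's body (75 mm by 177 mm) begins 78 mm behind the grasp point.
Start: joints at [1.198, 0.3, 1.521, -0, 1.321, -0.067], TCP at [0.166, 0.524, 0.219] pointing down, gripper open.
Joint ranges: [-3.03, 3.03], [-0.79, 2.21], [0.23, 2.52], [-1.04, 4.18], [0, 3.07], [-2.55, 2.55]. Speed limits (rad/s): [2.22, 2.22, 2.57, 3.14, 3.14, 3.14].

INTERFACE

Orientations are given as a rotation vector (axis times angle).
In Python, from station import telemetry, viewer, r gives the robot as it stands. The module is installed in compiled form; this text tells all that it offers.
- The arm moves only by the tool arm_command, never from a script. Its argument "motion" is a list of rows, each a list of 3 entries, a list of its own where there are three numbers: the finger opening in m, from 0 to 0.094, then the shift along the tool's x, y, z in m, then the turn, a rotation vector about the tool's x, y, z in degrees. A call has exactly 5 rows; each row is the pose to reach, as a shift and turn from the pose commanded when the call began, along the tool's axes at that moment; what a row does not reach only later rows make up. A row lasts 1/10 s, in which the tool goes at most 50 mm and 8.59 degrees, less where a joint would pass 70% of its speed; a pose out of reach is approached as far as the arm can. A call with a gripper value outside its range is refused whole. The fingers move at their own pace and stop on an object; "force" is the grip in N (left out, the last holds). Time passes only in rows, so rows that repeat a pose let the fingers close, or fill a call up. It gives the time, the measured TCP pose, the force, the opening and the grip force at its end, in the units of the state.
- telemetry.observe(): the state, without advancing time (a new reading comes with each control period).
- viewer.snapshot(name): name is "side" or "top" or "wrist"; returns a dict with "pixels" (420x560x3 uint8, blue, green, red), "mtx" (3x3 intrinsics, pixels), "rvec" (rotation vector, rad) and "tvec" (3), from world to camera coordinates, as OpenCV has them. Camera axes: x right, y down, z forward; pixel columns grow to the right and rows downward; lengths in m; the calibration is good to about 2 mm. A picture is of the moment at which its call begins. There is no depth.
- r.close_job(): hands the job in; it is judged then, once.
The state is a dict: "t": time; "joints": joint angles; "dq": joint speeds; "joint_torque": joint torques, N m; "eef_pos": TCP position; "tool_rot": TCP orientation; "force": force on the tool from outside, world axes, zero at the start; "moment": the same for the moment, N m; "finger_gap": finger opening in m; "gripper_force": force on a finger pad.
Only numpy, scipy, OpenCV 4.12 (cv2) and the standard library are available. Lean on these libraries where they do the work, as an engineer would, in place of code of your own. Each camera call takes 0.05 s, during which the arm holds its last target. There are 200 camera calls.

TASK

Open the tube reader for loading: turn the bar knob on top of its housing clockwise (seen from above) until it clicks past its detent, then pull the spring-return tube slide out by its upright grip until the slide's pointer is level with the tall pointed mark on the scale rail (not the low flat one), and keep it there. The program finishes while still holding the slide at that mark against its spring; leave the things lying round the reader alone.

Things in the scene. Friction and masses are not known exactly. Their poses are not given: they have to be found in the camera images.
- reader: Tube reader, fixed: base plate 300x140x12 mm (x -170 to +130), white housing 130x112 mm on its rear, top 60 mm above the worktop. Origin at worktop level on the slide's centre line, below the housing's front face. x points from grip to housing (the slide pulls out along -x), y left, z up. Scale rail along x at y +58 mm, 14 mm wide, top 24 mm high.
- lock_knob (a joint): Knob angle, rad: 0 locked (starts 0 to 0.08), grows clockwise seen from above. A sprung detent resists between 0.1 and 0.6 with up to 0.12 N m; past 0.6 it snaps the knob on by itself to about 1.1 (stop at 1.2), where the slide is free. While locked, a bolt stops the slide after about 2 mm.
- knob_grip (a point): On the knob's vertical axis, 90 mm above the worktop, in the middle of its black bar (46 mm long, 12 thick, from 70 to 104 mm high, over a disc of 20 mm radius, 66 mm high); 60 mm behind the housing's front, on the centre line. Frame turns with the knob; the bar lies along its x turned +1.2 rad about z: at 0 it points 1.2 rad anticlockwise of reader x, at 1.2 in line with the slide.
- tube_slide (a joint): How far the tube slide is pulled out, m: 0 fully in (start), at most 0.11. A spring always pulls it back in with about 6 N at 0 rising to 12 N at 0.1 m; let go, it runs back.
- handle_grip (a point): Centre of the upright black grip paddle at the slide's front, 85 mm above the worktop. Paddle: 14 mm thick along reader x, 40 mm wide along y, from 36 to 105 mm high, top free. Fully in, it stands 50 mm in front of the housing. Axes as the reader's.
- slide_pointer (a point): Tip of the steel pointer sticking out to the left (+y) below the grip, 32 mm above the worktop, 47 mm from the slide's centre line, at the same reader x as the paddle's middle. Axes as the reader's.
- tall_mark: Loading mark, fixed: aluminium rider (14x22 mm, 20 mm high) on the scale rail with a thin upright blade with pointed top, tip 63 mm above the worktop. Origin: centre of its underside, 12 mm above the worktop, in the blade's plane; axes as the reader's. It lies 38 to 90 mm further out (reader -x) than the pointer of the pushed-in slide; pull the slide out by that difference.
- low_mark: The other mark on the same rail: an equal rider without the blade, flat top 32 mm above the worktop. Not the mark to use. Origin and axes like tall_mark's. It may be nearer or further out than the tall mark.
- label_roll: Loose bystander: roll of white labels, 58 mm across, 24 mm high, beside the reader. Origin at the centre of its underside.
- bench_timer: Loose bystander: white count-down timer 64 x 64 x 22 mm. Origin at the centre of its underside.
- marker_black: Loose bystander: black and white marker pen, 134 mm long, 15 mm thick, lying. Origin at the centre of its underside.
- forceps: Loose bystander: steel forceps 128 mm long, 8 mm high, lying flat. Origin at the centre of its underside.

How it is judged:
By the outcome, as a careful person would: the job done as asked, in the order asked, and still so for the second after the job is handed in, while the arm keeps its last pose, push and grip.
It also fails if it takes over 45 s, if anything falls off the work surface, if the arm or the gripper's body presses on something with over 40 N, if the wrist force passes 120 N, or if a joint passes its speed limit or range.

## Working session

There is one attempt and no reset: what is moved stays moved. The work goes in short steps, Python scripts to look and compute and a tool call to move; the robot and the scene stay as the last step left them, time stands still between calls to the robot, and variables do not carry over. Pictures are saved under pics/ and viewed, at most 10 in all, crops included, and the job is handed in when it is done.

Besides the shell and the picture viewer there is one more tool, called after "Emit:" as name(argument=value, ...), one argument or row to a line, values as JSON. arm_command: Moves the arm, as the interface text tells. Its arguments: {"type":"object","properties":{"motion":{"type":"array","items":{"type":"array"}},"force":{"type":"number"}},"required":["motion"]}

```bash
mkdir -p pics; cat > h.py <<'E'
import numpy as np, cv2, pickle
from scipy.spatial.transform import Rotation as R
from station import telemetry, viewer, r
def snap(n,f):
    s=viewer.snapshot(n); cv2.imwrite(f'pics/{f}.png',s['pixels']); pickle.dump(s,open(f'pics/{f}.pkl','wb')); return s
def load(f): return pickle.load(open(f'pics/{f}.pkl','rb'))
def ray(s,uv):
    p=cv2.undistortPoints(np.array([[uv]],float),np.array(s['mtx']),None)[0,0]
    M=cv2.Rodrigues(np.array(s['rvec'],float))[0]; t=np.array(s['tvec'],float).ravel()
    return -M.T@t, M.T@np.array([p[0],p[1],1])
def at(s,uv,z):
    c,d=ray(s,uv); return c+d*(z-c[2])/d[2]
def proj(s,P):
    return cv2.projectPoints(np.array(P,float).reshape(-1,3),np.array(s['rvec'],float),np.array(s['tvec'],float),np.array(s['mtx']),None)[0][:,0]
E
python3 - <<'E'
from h import *
a=snap('top','t0');b=snap('side','s0')
for n in ('t0','s0'):
    im=cv2.imread(f'pics/{n}.png')
    cv2.imwrite(f'pics/{n}b.png',cv2.resize(im,(800,600)))
    print(ray(load(n),(280,210)))
print(telemetry.observe())
E
```

```text
(array([0.52378889, 0.03081405, 1.06851194]), array([ 0.05916785, -0.00459364, -0.99831507]))
(array([0.4418802 , 0.6880076 , 0.60483937]), array([ 0.15400081, -0.76974428, -0.61950099]))
{'t': 0.1, 'joints': array([ 1.19842859e+00,  3.00391584e-01,  1.52148670e+00,  2.47061784e-05,
        1.32067628e+00, -6.66253580e-02]), 'dq': array([ 0.00150948, -0.00081226, -0.0001253 , -0.0005178 ,  0.00044796,
       -0.00209039]), 'joint_torque': array([ 2.36034393e-03, -5.32644439e+01, -3.53288376e+01,  7.10271858e-02,
        2.34202738e-02, -5.48338028e-05]), 'eef_pos': array([0.16548726, 0.52430132, 0.21896986]), 'tool_rot': array([-4.78364619e-01, -3.10472331e+00,  1.46641872e-03]), 'force': array([-0.30243063, -0.16642883,  0.79604568]), 'moment': array([-0.01916662,  0.01372364, -0.01440179]), 'gripper_force': 0.0, 'finger_gap': 0.09377815162920085}
```

View pics/t0b.png

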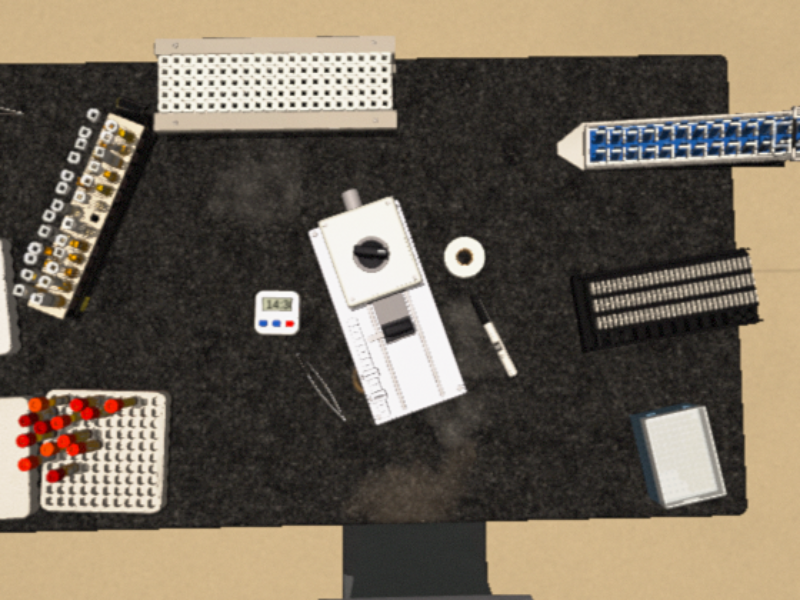

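View pics/s0b.png

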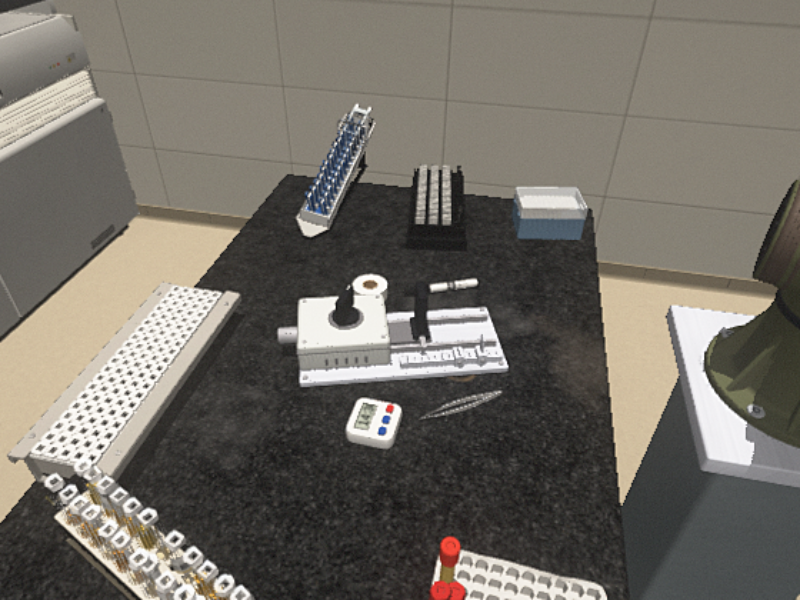

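The top view shows the reader with its grip end towards the robot: housing at about (370,250), grip at (398,328), scale marks at about (350–385,320–410). The side view shows the marks at about (400–500,352). Both are in 800 px scale. Next I'll enlarge both.

```bash
python3 - <<'E'
from h import *
a=cv2.imread('pics/t0.png')[135:300,210:330]; b=cv2.imread('pics/s0.png')[190:275,190:360]
cv2.imwrite('pics/c1.png',cv2.resize(a,None,fx=3.6,fy=3.6,interpolation=cv2.INTER_CUBIC))
cv2.imwrite('pics/c2.png',cv2.resize(b,None,fx=4.7,fy=4.7,interpolation=cv2.INTER_CUBIC))
E
```

```text
(no output)
```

View pics/c1.png

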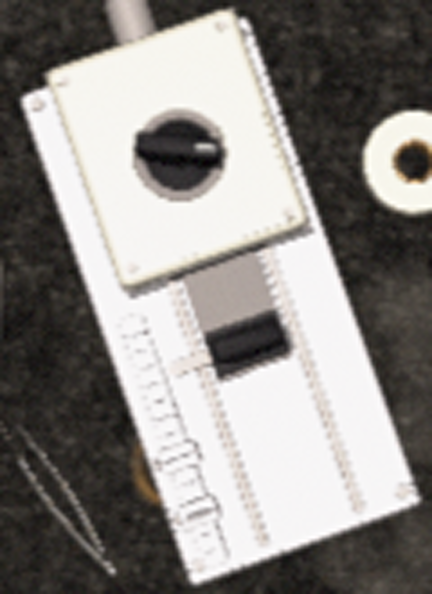

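View pics/c2.png

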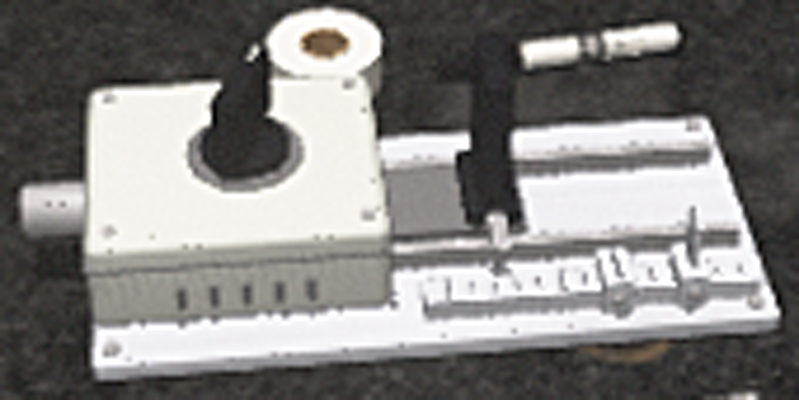

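```bash
cat > fit.py <<'E'
from h import *
from scipy.optimize import least_squares
A=[((48,80),(130,56,60)),((235,12),(130,-56,60)),((305,228),(0,-56,60)),((125,285),(0,56,60)),((22,95),(130,70,12)),((193,582),(-170,70,12)),((418,498),(-170,-70,12))]
B=[((88,250),(130,56,60)),((388,238),(0,56,60)),((380,85),(0,-56,60)),((92,88),(130,-56,60)),((98,378),(130,70,12)),((778,325),(-170,70,12)),((708,118),(-170,-70,12))]
t,s=load('t0'),load('s0')
ca=lambda u:np.array([210+u[0]/3.6,135+u[1]/3.6])-.4
cb=lambda u:np.array([190+u[0]/4.7,190+u[1]/4.7])-.4
def W(p,P):
    c,n=np.cos(p[2]),np.sin(p[2]);P=np.array(P,float)/1000
    return np.c_[p[0]+c*P[:,0]-n*P[:,1],p[1]+n*P[:,0]+c*P[:,1],P[:,2]]
UA=np.array([ca(u) for u,_ in A]);UB=np.array([cb(u) for u,_ in B])
PA=[x for _,x in A];PB=[x for _,x in B]
f=lambda p:np.r_[(proj(t,W(p,PA))-UA).ravel(),(proj(s,W(p,PB))-UB).ravel()]
q=least_squares(f,[.45,0,.3],loss='soft_l1');p=q.x
if __name__=='__main__':
    print(p,np.degrees(p[2]));print(f(p).reshape(-1,2).round(1))
    # tall tip: x along rail best matching side column
    for x in range(-150,-80,5): print(x,(proj(s,W(p,[(x,58,63)]))[0]-cb((692,208))).round(1))
    for x in (-55,-50,-45): print(x,(proj(s,W(p,[(x,47,32)]))[0]-cb((497,215))).round(1))
    print('knob',W(p,[(60,0,90)]),'handle',W(p,[(-50,0,85)]))
    o=telemetry.observe();M=R.from_rotvec(o['tool_rot']);print(M.as_matrix().round(3))
E
python3 fit.py
```

```text
[0.58881733 0.05080304 0.31058975] 17.795481891948377
[[-2.9 -1.7]
 [-1.7 -0.6]
 [-0.1  0.6]
 [-3.5  2.9]
 [ 0.6  0.1]
 [-0.8  1.6]
 [ 0.8  2.8]
 [-1.6 -0. ]
 [ 0.9 -1.4]
 [-1.9 -3.2]
 [-0.5 -0.7]
 [-1.7 -4.8]
 [ 0.6 -3. ]
 [ 0.7 -1.3]]
-150 [11.   0.1]
-145 [8.5 0.2]
-140 [6.1 0.4]
-135 [3.6 0.5]
-130 [1.1 0.7]
-125 [-1.3  0.8]
-120 [-3.8  1. ]
-115 [-6.2  1.1]
-110 [-8.7  1.2]
-105 [-11.2   1.4]
-100 [-13.7   1.5]
-95 [-16.1   1.7]
-90 [-18.6   1.8]
-85 [-21.1   2. ]
-55 [4. 9.]
-50 [1.6 9.2]
-45 [-0.8  9.3]
knob [[0.64594654 0.06914025 0.09      ]] handle [[0.54120965 0.03552202 0.085     ]]
[[-0.954  0.301 -0.   ]
 [ 0.301  0.954 -0.001]
 [ 0.    -0.001 -1.   ]]
```

Tall mark is the outer one: tip at (692,208) in the side crop, which puts it about 78 mm out. The low mark is at (615,265). I'll move above the reader for a close look.

Emit:
arm_command(
  motion=[
    [0.06,[-0.25,-0.15,-0.04],[0,0,38]],
    [0.06,[-0.25,-0.15,-0.04],[0,0,38]],
    [0.06,[-0.25,-0.15,-0.04],[0,0,38]],
    [0.06,[-0.25,-0.15,-0.04],[0,0,38]],
    [0.06,[-0.25,-0.15,-0.04],[0,0,38]],
  ],
)

```text
t: 0.6
eef_pos: [0.3305, 0.3373, 0.2536]
tool_rot: [-1.471, -2.776, 0.0]
force: [1.1, 0.2, 0.0]
finger_gap: 0.0608
gripper_force: 0.0
```

```bash
cat >> h.py <<'E'
def go(x,y,z,yawdeg):
    "tool-frame shift and turn to TCP xyz with tool y at yawdeg, pointing down"
    o=telemetry.observe();M=R.from_rotvec(o['tool_rot'])
    a=np.radians(yawdeg);Y=np.array([np.cos(a),np.sin(a),0]);Z=np.array([0,0,-1.]);X=np.cross(Y,Z)
    T=R.from_matrix(np.c_[X,Y,Z])
    print('t',o['t'],'tcp',o['eef_pos'].round(4),'shift',M.inv().apply(np.array([x,y,z])-o['eef_pos']).round(4),'turn',np.degrees((M.inv()*T).as_rotvec()).round(2),'F',o['force'].round(1),'gap',round(o['finger_gap'],4))
E
python3 -c "
from h import *
go(.57,.05,.27,-3.5)"
```

```text
t 0.6 tcp [0.3305 0.3373 0.2536] shift [-0.3722  0.0368 -0.0164] turn [-1.000e-02  0.000e+00  3.767e+01] F [1.1 0.2 0. ] gap 0.0608
```

Emit:
arm_command(
  motion=[
    [0.06,[-0.372,0.037,-0.016],[0,0,37.7]],
    [0.06,[-0.372,0.037,-0.016],[0,0,37.7]],
    [0.06,[-0.372,0.037,-0.016],[0,0,37.7]],
    [0.06,[-0.372,0.037,-0.016],[0,0,37.7]],
    [0.06,[-0.372,0.037,-0.016],[0,0,37.7]],
  ],
)

```text
t: 1.1
eef_pos: [0.4917, 0.1462, 0.2641]
tool_rot: [-2.289, -2.151, 0.0]
force: [0.2, 0.6, -0.3]
finger_gap: 0.0602
gripper_force: 0.0
```

```bash
python3 -c "
from h import *
go(.57,.05,.27,-3.5)"
```

```text
t 1.1 tcp [0.4917 0.1462 0.2641] shift [-0.0912  0.0841 -0.0059] turn [-0.01  0.   -0.06] F [ 0.2  0.6 -0.3] gap 0.0602
```

Emit:
arm_command(
  motion=[
    [0.06,[-0.091,0.084,-0.006],[0,0,0]],
    [0.06,[-0.091,0.084,-0.006],[0,0,0]],
    [0.06,[-0.091,0.084,-0.006],[0,0,0]],
    [0.06,[-0.091,0.084,-0.006],[0,0,0]],
    [0.06,[-0.091,0.084,-0.006],[0,0,0]],
  ],
)

```text
t: 1.6
eef_pos: [0.5693, 0.0526, 0.2695]
tool_rot: [-2.283, -2.157, 0.001]
force: [-0.7, -0.4, -0.5]
finger_gap: 0.0598
gripper_force: 0.0
```

```bash
python3 - <<'E'
from h import *
from fit import W,p
go(.57,.05,.27,-3.5)
s=snap('wrist','w0')
cv2.imwrite('pics/w0b.png',cv2.resize(s['pixels'],(800,600),interpolation=cv2.INTER_CUBIC))
print(proj(s,W(p,[(60,0,104),(-50,0,105),(-128,58,63)]))*800/560)
E
```

```text
t 1.6 tcp [0.5693 0.0526 0.2695] shift [-0.0025  0.0008 -0.0005] turn [-0.07 -0.    0.24] F [-0.7 -0.4 -0.5] gap 0.0598
[[515.79703637 254.0209421 ]
 [356.23946702 314.11877116]
 [230.00857018 263.28826804]]
```

View pics/w0b.png

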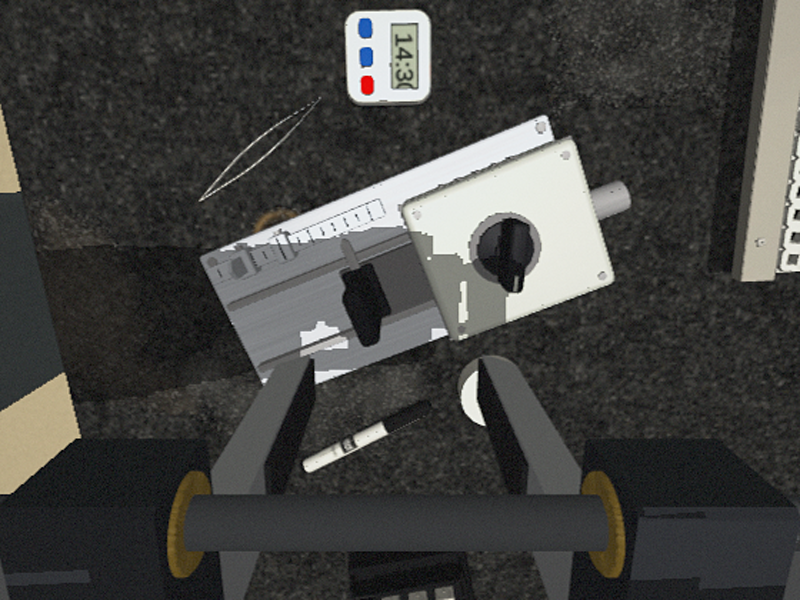

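The wrist view shows the knob bar running from (513,220) to (514,290), which agrees with the fit's prediction of (516,254) to within about 2 mm. The marks are at about (240,265) for the tall one and (285,245) for the low one.

```bash
python3 -c "
from h import *
go(.646,.069,.085,-3.5)"
```

```text
t 1.65 tcp [0.5691 0.0532 0.2698] shift [0.0201 0.0761 0.1848] turn [-0.04 -0.01  0.3 ] F [ 0.9  1.  -0.1] gap 0.0599
```

Emit:
arm_command(
  motion=[
    [0.06,[0.02,0.0755,0.05],[0,0,0]],
    [0.06,[0.02,0.0755,0.05],[0,0,0]],
    [0.06,[0.02,0.0755,0.08],[0,0,0]],
    [0.06,[0.02,0.0755,0.12],[0,0,0]],
    [0.06,[0.02,0.0755,0.12],[0,0,0]],
  ],
)

```text
t: 2.15
eef_pos: [0.6434, 0.0695, 0.145]
tool_rot: [-2.277, -2.156, 0.01]
force: [-0.8, 0.1, -0.1]
finger_gap: 0.0598
gripper_force: 0.0
```

```bash
python3 - <<'E'
from h import *
from fit import W,p
go(.646,.069,.085,-3.5)
s=snap('wrist','w1')
cv2.imwrite('pics/w1b.png',cv2.resize(s['pixels'],(800,600),interpolation=cv2.INTER_CUBIC))
print(proj(s,W(p,[(60,0,104),(-50,0,105),(-128,58,63)]))*800/560)
E
```

```text
t 2.15 tcp [0.6434 0.0695 0.145 ] shift [-0.0003  0.0032  0.0599] turn [-0.5   0.05  0.37] F [-0.8  0.1 -0.1] gap 0.0598
[[405.12681056 354.27154045]
 [170.63130807 438.85005227]
 [ 15.17969104 349.00114764]]
```

View pics/w1b.png

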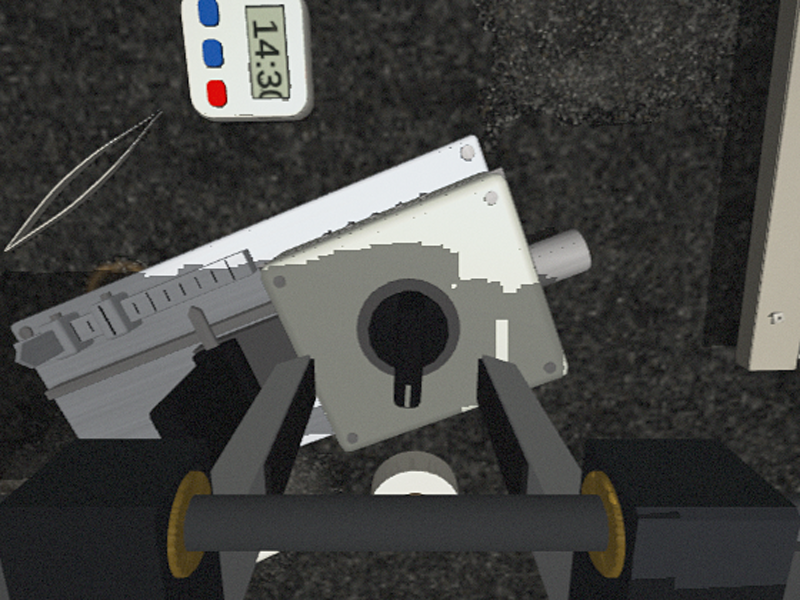

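Bar is at column 407, centred between the fingers (about 398), so I can descend. Scale marks are at (55,335) and (108,312).

Emit:
arm_command(
  motion=[
    [0.06,[0,0.003,0.03],[0,0,0]],
    [0.06,[0,0.003,0.06],[0,0,0]],
    [0.06,[0,0.003,0.06],[0,0,0]],
    [0.02,[0,0.003,0.06],[0,0,0]],
    [0.02,[0,0.003,0.06],[0,0,0]],
  ],
)

```text
t: 2.7
eef_pos: [0.6502, 0.0684, 0.0933]
tool_rot: [2.281, 2.157, 0.005]
force: [-0.6, 0.6, 0.4]
finger_gap: 0.0472
gripper_force: 0.0
```

Emit:
arm_command(
  force=25,
  motion=[
    [0.005,[0,0,0],[0,0,0]],
    [0.005,[0,0,0],[0,0,0]],
    [0.005,[0,0,0],[0,0,0]],
    [0.005,[0,0,0],[0,0,0]],
    [0.005,[0,0,0],[0,0,0]],
  ],
)

```text
t: 3.2
eef_pos: [0.6488, 0.068, 0.0903]
tool_rot: [-2.283, -2.158, 0.001]
force: [-2.7, -0.3, 2.4]
finger_gap: 0.0115
gripper_force: 25.0
```

Emit:
arm_command(
  motion=[
    [0.005,[0,-0.001,0],[0,0,7]],
    [0.005,[0,-0.001,0],[0,0,14]],
    [0.005,[0,-0.001,0],[0,0,21]],
    [0.005,[0,-0.001,0],[0,0,28]],
    [0.005,[0,-0.001,0],[0,0,35]],
  ],
)

```text
t: 3.7
eef_pos: [0.6494, 0.0676, 0.0903]
tool_rot: [2.828, 1.363, 0.005]
force: [11.3, -4.2, -6.2]
finger_gap: 0.0118
gripper_force: 25.0
```

Emit:
arm_command(
  motion=[
    [0.005,[0,0,0],[0,0,7]],
    [0.005,[0,0,0],[0,0,14]],
    [0.005,[0,0,0],[0,0,21]],
    [0.005,[0,0,0],[0,0,26]],
    [0.005,[0,0,0],[0,0,28]],
  ],
)

```text
t: 4.2
eef_pos: [0.6499, 0.067, 0.0903]
tool_rot: [3.073, 0.641, 0.007]
force: [14.2, -6.6, -6.9]
finger_gap: 0.0123
gripper_force: 25.0
```

```bash
python3 -c "
from h import *
go(.646,.069,.2,-67)
o=telemetry.observe();print(o['moment'],o['gripper_force'],o['joints'])"
```

```text
t 4.2 tcp [0.6499 0.067  0.0903] shift [-0.0023 -0.0031 -0.1097] turn [ 0.18 -0.22  0.55] F [14.2 -6.6 -6.9] gap 0.0123
[-1.31310017 -2.46372212  0.03191074] 24.981527030467987 [ 0.04726689  0.64609155  1.32731175 -0.00172007  1.16350921  1.207792  ]
```

The knob has turned about 63° (1.1 rad). I'll release it and rise.

Emit:
arm_command(
  motion=[
    [0.05,[0,0,0],[0,0,0]],
    [0.05,[0,0,0],[0,0,0]],
    [0.05,[0,0,0],[0,0,0]],
    [0.05,[0,0,-0.05],[0,0,0]],
    [0.05,[0,0,-0.1],[0,0,0]],
  ],
)

```text
t: 4.7
eef_pos: [0.6473, 0.0683, 0.1903]
tool_rot: [-3.073, -0.648, 0.005]
force: [-0.3, 0.1, 0.4]
finger_gap: 0.0475
gripper_force: 0.0
```

```bash
python3 -c "
from h import *
go(.541,.0355,.20,17.8)"
```

```text
t 4.7 tcp [0.6473 0.0683 0.1903] shift [-0.1105 -0.0129 -0.0094] turn [ -0.19   0.09 -83.99] F [-0.3  0.1  0.4] gap 0.0475
```

Emit:
arm_command(
  motion=[
    [0.05,[-0.11,-0.013,-0.02],[0,0,-42]],
    [0.05,[-0.11,-0.013,-0.02],[0,0,-42]],
    [0.05,[-0.11,-0.013,-0.02],[0,0,-42]],
    [0.05,[-0.11,-0.013,-0.02],[0,0,-42]],
    [0.05,[-0.11,-0.013,-0.02],[0,0,-42]],
  ],
)

```text
t: 5.2
eef_pos: [0.5418, 0.0357, 0.2108]
tool_rot: [2.632, 1.714, 0.001]
force: [-0.3, 1.0, 0.3]
finger_gap: 0.0502
gripper_force: 0.0
```

Emit:
arm_command(
  motion=[
    [0.05,[0,0,0],[0,0,-42]],
    [0.05,[0,0,0],[0,0,-42]],
    [0.05,[0,0,0],[0,0,-42]],
    [0.05,[0,0,0],[0,0,-42]],
    [0.05,[0,0,0],[0,0,-42]],
  ],
)

```text
t: 5.7
eef_pos: [0.542, 0.0359, 0.2102]
tool_rot: [-1.843, -2.544, -0.0]
force: [0.1, -0.4, 0.4]
finger_gap: 0.0501
gripper_force: 0.0
```

```bash
python3 - <<'E'
from h import *
from fit import W,p
go(.541,.0355,.08,17.8)
s=snap('wrist','w2')
cv2.imwrite('pics/w2b.png',cv2.resize(s['pixels'],(800,600),interpolation=cv2.INTER_CUBIC))
print(proj(s,W(p,[(60,0,104),(-50,0,105),(-50,47,32),(-128,58,63)]))*800/560)
E
```

```text
t 5.7 tcp [0.542  0.0359 0.2102] shift [-0.     -0.0011  0.1302] turn [-0.   -0.01  0.36] F [ 0.1 -0.4  0.4] gap 0.0501
[[599.49263703 312.75079339]
 [395.72878548 312.35211413]
 [396.04322873 211.66796306]
 [263.02723007 196.79247455]]
```

View pics/w2b.png

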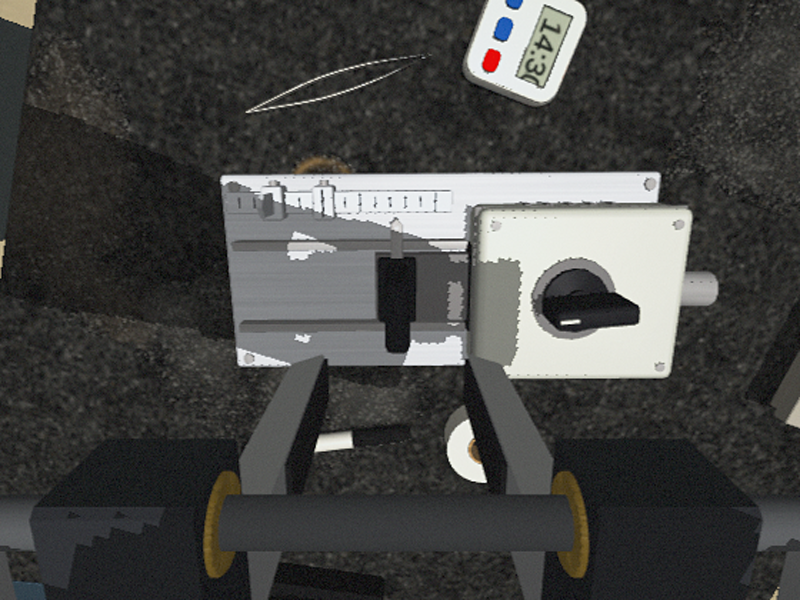

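The knob bar now lies along the slide. The paddle is at about (398,315), centred between the fingers, pointer tip at (397,218), tall mark blade at about (263,200), low rider at (323,200). I'll descend on the paddle and grip it.

Emit:
arm_command(
  motion=[
    [0.05,[0,0,0.05],[0,0,0]],
    [0.05,[0,0,0.1],[0,0,0]],
    [0.05,[0,0,0.128],[0,0,0]],
    [0.05,[0,0,0.128],[0,0,0]],
    [0.05,[0,0,0.128],[0,0,0]],
  ],
)

```text
t: 6.25
eef_pos: [0.5426, 0.0358, 0.0832]
tool_rot: [1.853, 2.536, 0.001]
force: [0.7, 0.3, 0.4]
finger_gap: 0.0499
gripper_force: 0.0
```

Emit:
arm_command(
  force=40,
  motion=[
    [0.005,[0,0,0],[0,0,0]],
    [0.005,[0,0,0],[0,0,0]],
    [0.005,[0,0,0],[0,0,0]],
    [0.005,[0,0,0],[0,0,0]],
    [0.005,[0,0,0],[0,0,0]],
  ],
)

```text
t: 6.75
eef_pos: [0.5424, 0.0357, 0.0824]
tool_rot: [1.851, 2.538, 0.001]
force: [3.9, 1.8, -0.1]
finger_gap: 0.0141
gripper_force: 40.2
```

```bash
python3 - <<'E'
from h import *
from fit import W,p
go(.541,.0355,.08,17.8)
s=load('w2');c,n=np.cos(p[2]),np.sin(p[2])
def rd(u,z):
    d=at(s,np.array(u)*.7,z)[:2]-p[:2]; return (np.array([c*d[0]+n*d[1],-n*d[0]+c*d[1]])*1000).round(1)
print('ptr',rd((397,218),.032),'tip',rd((262,200),.063),'rider',rd((273,200),.032),'low',rd((323,200),.032))
E
```

```text
t 6.75 tcp [0.5424 0.0357 0.0824] shift [ 0.0002 -0.0014  0.0024] turn [ 0.04  0.01 -0.02] F [ 3.9  1.8 -0.1] gap 0.0141
ptr [-49.4  42.9] tip [-128.7   56.2] rider [-129.4   54.1] low [-97.2  54.2]
```

Emit:
arm_command(
  motion=[
    [0.005,[0,-0.004,0],[0,0,0]],
    [0.005,[0,-0.014,0],[0,0,0]],
    [0.005,[0,-0.024,0],[0,0,0]],
    [0.005,[0,-0.034,0],[0,0,0]],
    [0.005,[0,-0.04,0],[0,0,0]],
  ],
)

```text
t: 7.25
eef_pos: [0.5047, 0.0232, 0.0825]
tool_rot: [1.849, 2.536, 0.002]
force: [10.5, -1.6, -5.6]
finger_gap: 0.0141
gripper_force: 40.0
```

Emit:
arm_command(
  motion=[
    [0.005,[0,-0.01,0],[0,0,0]],
    [0.005,[0,-0.02,0],[0,0,0]],
    [0.005,[0,-0.03,0],[0,0,0]],
    [0.005,[0,-0.036,0],[0,0,0]],
    [0.005,[0,-0.036,0],[0,0,0]],
  ],
)

```text
t: 7.75
eef_pos: [0.4707, 0.0118, 0.0824]
tool_rot: [1.849, 2.535, 0.002]
force: [12.9, -3.3, -8.3]
finger_gap: 0.0138
gripper_force: 40.0
```

```bash
python3 - <<'E'
from h import *
from fit import W,p
go(*(np.r_[W(p,[(-128.5,0,80)])[0],17.8]))
s=snap('wrist','w3')
a=s['pixels'][110:230,190:350]
cv2.imwrite('pics/w3b.png',cv2.resize(a,None,fx=5,fy=5,interpolation=cv2.INTER_CUBIC))
E
```

```text
t 7.75 tcp [0.4707 0.0118 0.0824] shift [ 0.001  -0.0041  0.0024] turn [ 0.17  0.11 -0.01] F [12.9 -3.3 -8.3] gap 0.0138
```

View pics/w3b.png

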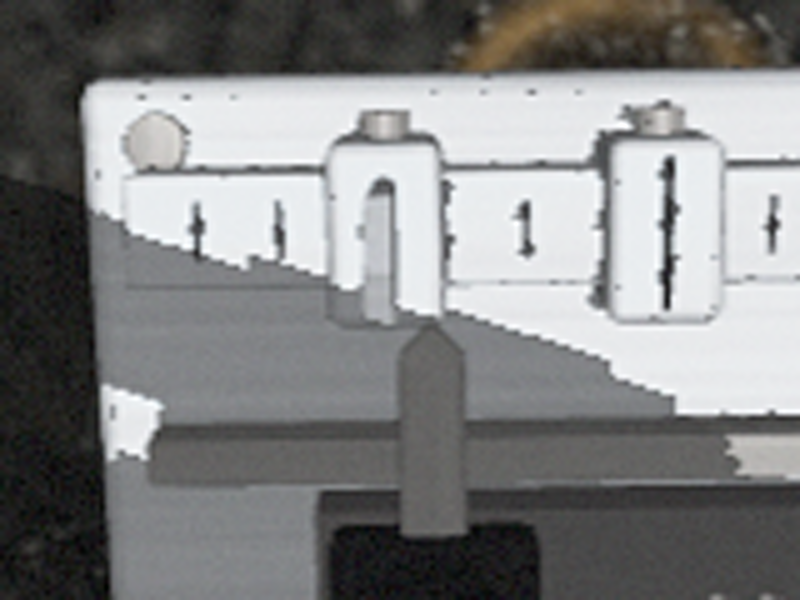

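The pointer tip is at (431,322), and the tall mark's rider spans columns 327–443 (centre 385) at the same height. That leaves roughly 5.5 mm to go.

```bash
python3 - <<'E'
from h import *
from fit import W,p
s=load('w3');c,n=np.cos(p[2]),np.sin(p[2])
def rd(u,z):
    d=at(s,(190+u[0]/5-.4,110+u[1]/5-.4),z)[:2]-p[:2]; return (np.array([c*d[0]+n*d[1],-n*d[0]+c*d[1]])*1000).round(1)
for u in [(431,322),(327,240),(443,240),(385,240),(609,240),(725,240),(668,160),(667,305),(110,330),(90,100)]: print(u,rd(u,.032))
print('blade',rd((380,190),.063),rd((380,320),.032))
E
```

```text
(431, 322) [-125.8   42.1]
(327, 240) [-137.9   51.7]
(443, 240) [-124.4   51.7]
(385, 240) [-131.1   51.7]
(609, 240) [-104.9   51.7]
(725, 240) [-91.3  51.6]
(668, 160) [-98.3  60.9]
(667, 305) [-97.9  44. ]
(110, 330) [-163.8   41.2]
(90, 100) [-164.8   67.8]
blade [-130.8   60.3] [-131.8   42.3]
```

Emit:
arm_command(
  motion=[
    [0.005,[0,-0.002,0],[0,0,0]],
    [0.005,[0,-0.0035,0],[0,0,0]],
    [0.005,[0,-0.0053,0],[0,0,0]],
    [0.005,[0,-0.0053,0],[0,0,0]],
    [0.005,[0,-0.0053,0],[0,0,0]],
  ],
)

```text
t: 8.3
eef_pos: [0.4662, 0.0103, 0.0825]
tool_rot: [1.849, 2.535, 0.002]
force: [12.6, -4.7, -8.2]
finger_gap: 0.0134
gripper_force: 40.0
```

```bash
python3 - <<'E'
from h import *
s=snap('wrist','w4')
a=s['pixels'][110:190,230:330]
cv2.imwrite('pics/w4b.png',cv2.resize(a,None,fx=7,fy=7,interpolation=cv2.INTER_CUBIC))
E
```

```text
(no output)
```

View pics/w4b.png

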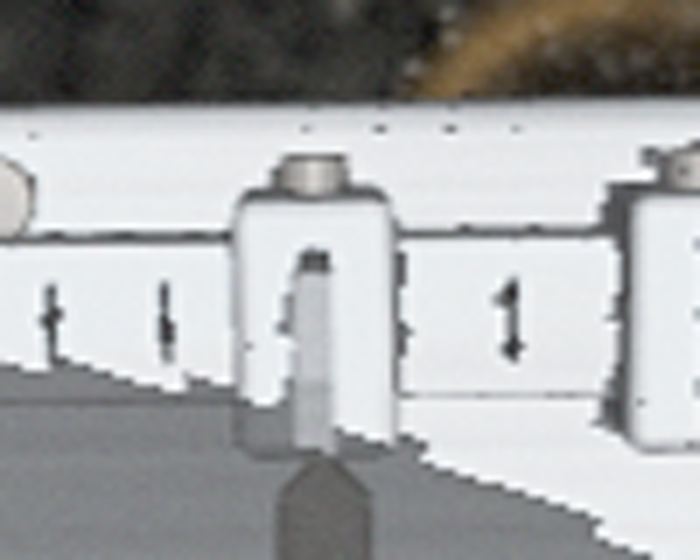

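The pointer tip is at column 323 and the mark's centre is at about 315–317, so roughly 0.6 mm remains.

Emit:
arm_command(
  motion=[
    [0.005,[0,-0.0006,0],[0,0,0]],
    [0.005,[0,-0.0006,0],[0,0,0]],
    [0.005,[0,-0.0006,0],[0,0,0]],
    [0.005,[0,-0.0006,0],[0,0,0]],
    [0.005,[0,-0.0006,0],[0,0,0]],
  ],
)

```text
t: 8.85
eef_pos: [0.4657, 0.0102, 0.0824]
tool_rot: [1.849, 2.535, 0.002]
force: [12.7, -4.6, -8.1]
finger_gap: 0.0139
gripper_force: 40.0
```

```bash
python3 - <<'E'
from h import *
s=snap('wrist','w5')
a=s['pixels'][110:190,230:330]
cv2.imwrite('pics/w5b.png',cv2.resize(a,None,fx=7,fy=7,interpolation=cv2.INTER_CUBIC))
E
```

```text
(no output)
```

View pics/w5b.png

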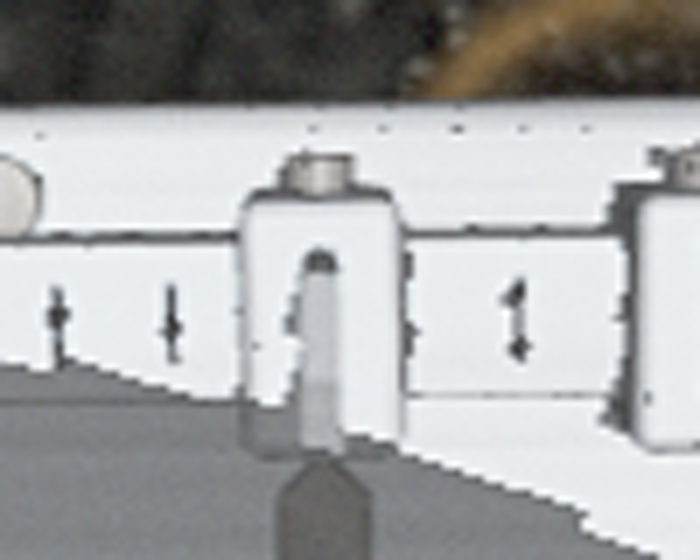

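The pointer tip (322,457) now lines up with the blade foot (321) and the rider centre (322), with the grip still holding. I'm handing it in.

```bash
python3 -c "
from station import r
print(r.close_job())"
```

```text
the job is handed in; nothing more can be done
None
```

The knob is turned about 63° clockwise (1.1 rad), past its detent; the slide's pointer is level with the tall mark to within about 0.5 mm, and the gripper was still holding it there at hand-in (about 9 s on the robot's clock).

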